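# Seat the vial carrier in the rack reader and hold its shutter open

### The job

Seat the flat grey vial carrier flat and square in the pocket of the rack reader (either way round) and let go of it while the reader's shutter is still shut. Then pull the spring-return shutter slide out by its upright grip plate until the plate's pointer lines up with the ridge of the clip on the side rail, and finish while still holding it there, with the carrier still seated. Leave the other things on the table where they are.

Things in the scene. Friction and masses are not known exactly. Their poses are not given: they have to be found in the camera images.
- carrier: Loose flat grey vial carrier, 0.1 to 0.23 kg: block 60 (x) x 90 (y) x 18 mm, lowest 4 mm stepped in 1.5 mm all round. Mid-top a grip rib 12 (x) x 50 (y), rising 30 above the block. 8 white caps, 12 across, 7 high, at x +-19, y +-22.5 and +-37: fingers closing along x find room at the rib's middle. Origin: centre of underside, z up. Starts flat on the table left of the reader, yaw +-0.8.
- reader: Rack reader, a white housing 104 (x) x 150 (y) x 40 mm high, fixed to the table. Origin: under its centre at table height, z up. Pocket open at its top; the shutter slide comes out of its -y side (robot's right) and a fixed aluminium side rail, 10 wide, top 20 above the table, runs out beside it at x = +46, y = -75 to -186. Place and yaw (+-0.35) differ each time.
- pocket (a point): Centre of the reader's pocket floor (clear window, 26 mm above the table); axes are the reader's. Pocket 64 (x) x 94 (y) mm, 14 deep, open above: the carrier fits either way round with 2 mm play a side, and its block stands 4 mm proud when home.
- shutter_grip (a point): On the slide's black upright grip plate: middle of its thickness and width, 17 mm below its upper edge, 47 above the table. Plate 12 thick (reader y), 40 wide (x), 13 to 64 above the table, on a flat tongue whose top is 18 above the table. Shut, it is 117 mm along reader -y from the pocket centre, 36 mm clear of the housing. A steel pointer at its middle points to the rail. Axes are the reader's.
- shutter_slide (a joint): How far the shutter slide is pulled out, m: 0 shut, grows along reader -y, stop at 0.075. A spring always draws it shut: about 3 N at 0, rising 0.5 N per 10 mm; it goes back if let go.
- mark (a point): Middle of the 3 mm wide ridge on the dark clip that sits on the side rail; ridge top 28.5 mm above the table. Axes are the reader's. The slide is at the mark when shutter_grip has the same y as this point in the reader's axes; that is 30 to 55 mm out from shut, different each time.
- tape: Bystander: roll of label tape lying flat, 76 mm across, 19 high, near the table's front edge (mm); origin at the centre of its underside. Leave it.
- marker: Bystander: marker pen lying near the front edge, 133 long, 16 thick (mm); origin at the centre of its underside. Leave it.
- dish: Bystander: petri dish, 60 across, 15 high, near the front edge on the right (mm); origin at the centre of its underside. Leave it.
- bench_timer: Bystander: flat bench timer, 66x66x19, behind the carrier (mm); origin at the centre of its underside. Leave it.
- small_bottle_a: Bystander: small bottle with a screw cap, 34 across, 62 high, behind the carrier (mm); origin at the centre of its underside. Leave it.
- small_bottle_b: Bystander: small bottle with a screw cap, 34 across, 62 high, behind the reader (mm); origin at the centre of its underside. Leave it.
Things that resemble listed ones, but are neither listed nor needed, are in the scene too. Several things look just like the carrier: the one meant starts nearest to the robot's base.

How it is judged (in metres and radians):
On the way, in this order (a step that is already met when the one before it is completed fails the run):
1. the carrier lies home in the pocket, flat and square and let go, with the shutter still shut (horizontal distance between carrier and pocket below 0.005 m and z of carrier in the frame of pocket below 0.0025 m and angle between carrier's own z axis and vertical below 0.04 rad and angle between the x axis of carrier and the x axis of pocket, either way round below 0.08 rad and contact force between the fingers and carrier below 0.1 N and value of joint shutter_slide below 0.006 m), for 0.2 s.
2. the shutter slide is pulled out to the mark and held, with the carrier still seated (horizontal distance between carrier and pocket below 0.005 m and z of carrier in the frame of pocket below 0.0025 m and angle between carrier's own z axis and vertical below 0.04 rad and angle between the x axis of carrier and the x axis of pocket, either way round below 0.08 rad and y of shutter_grip in the frame of mark between -0.004 and 0.004 m and velocity of joint shutter_slide between -0.01 and 0.01 m/s and contact force between the fingers and shutter_slide above 1 N), for 0.3 s.
At the end, for the whole second after the job is handed in: Fingers hold the shutter slide still (over 1 N) with its plate within 4 mm of the mark; the carrier, not touched by the fingers, is within 5 mm of the pocket centre, under 2.5 mm above its floor, tilted under 0.04 rad and under 0.08 rad from square (all of step 2 and contact force between the fingers and carrier below 0.1 N); the arm keeps its last pose, push and grip.
It fails at once if another thing on the table is moved by more than 30 mm (distance of any of tape, marker, dish, bench_timer, small_bottle_a, small_bottle_b from where it was at the start of the episode above 0.03 m).
It also fails if it takes over 48 s, if anything falls off the work surface, if the arm or the gripper's body presses on something with over 40 N, if the wrist force passes 120 N, or if a joint passes its speed limit or range.

### The arm

A 7-joint arm with a two-finger parallel gripper is mounted at the origin on a cart in front of the work surface, level with it; the furniture and walls round the work are solid. World frame = base frame: x ahead of the robot, y to its left, z up, the work surface at z = 0. Lengths are in m, angles in degrees, forces in N, time in s.
With the tool pointing down it reaches from about 0.425 to 0.875 m from the base axis. Payload 4.7 kg.
Tool frame: the origin (TCP) lies between the finger pads; the fingertips stand 8 mm ahead of it and the grasp point (between the pads) lies 11 mm behind it (env.tip_extent is the distance from the TCP to the fingertips, in m); z points along the fingers, y is the line along which they close (so a half turn about z gives the same grasp; the last joint's range is limited). The gripper opens to 87 mm and grips with 3 to 60 N. Pads are 19 mm wide; open, the fingers measure 117 mm over their backs; the gripper's body (75 mm by 190 mm) begins 51 mm behind the grasp point.
Start: joints at [-74.823, 18.392, -4.016, 83.108, 1.295, 78.541, -3.26], TCP at [0.161, 0.63, 0.231] pointing down, gripper open.
Joint ranges: [-163.93, 163.93], [-17.29, 119.83], [-79.2, 71.16], [3.27, 140.29], [-89.18, 269.18], [5.43, 117.66], [-154.24, 154.24]. Speed limits (degrees/s): [147.25, 147.25, 180, 180, 180, 180, 180].

### API

Orientations are given as [roll, pitch, yaw] about the fixed x, y, z axes, in that order (R = Rz(yaw) Ry(pitch) Rx(roll)).
In Python, from cell import sensors, vision, workorder, env gives the robot as it stands.
- The arm moves only by the tool drive_tool, never from a script. Its argument "moves" is a list of rows, each an object of numbers: "x", "y", "z": the shift along the tool's x, y, z in mm; "rx", "ry", "rz": the turn, a rotation vector about the tool's x, y, z in rad; "fingers": the closure, from -1 (fully open) to 1 (shut). In form: [{"x": .., "y": .., "z": .., "rx": .., "ry": .., "rz": .., "fingers": ..}, ...]. A call has 1 to 20 rows; each row is the pose to reach, as a shift and turn from the pose commanded when the call began, along the tool's axes at that moment; what a row does not reach only later rows make up. A row lasts 1/8 s, in which the tool goes at most 62.5 mm and 10.7 degrees, less where a joint would pass 70% of its speed; a pose out of reach is approached as far as the arm can. A call with a gripper value outside its range is refused whole. The fingers move at their own pace and stop on an object; "force" is the grip in N (left out, the last holds). Time passes only in rows, so rows that repeat a pose let the fingers close. It gives the time, the measured TCP pose, the force, the opening and the grip force at its end, in the units of the state.
- sensors.get_obs(): the state, without advancing time (a new reading comes with each control period).
- vision.read_camera(name): name is "scene" or "top" or "wrist"; returns a dict with "image" (480x640x3 uint8, red, green, blue), "fx", "fy", "cx", "cy" (pixels), "R" (3x3) and "t" (3): a world point X has camera coordinates R X + t. Camera axes: x right, y down, z forward; pixel columns grow to the right and rows downward; lengths in m; the calibration is good to about 2 mm. A picture is of the moment at which its call begins. There is no depth.
- workorder.sign_off(): hands the job in; it is judged then, once.
The state is a dict: "time_s": time; "qpos": joint angles; "joint_velocities": joint speeds; "effort": joint torques, N m; "tool_pos": TCP position; "tool_rot": TCP orientation; "force": force on the tool from outside, world axes, zero at the start; "wrist_torque": the same for the moment, N m; "grip_width": finger opening in m; "grasp_force": force on a finger pad.
Only numpy, scipy, OpenCV 4.12 (cv2) and the standard library are available. Lean on these libraries where they do the work, as an engineer would, in place of code of your own. Each camera call takes 0.05 s, during which the arm holds its last target. There are 200 camera calls.

## Working session

There is one attempt and no reset: what is moved stays moved. The work goes in short steps, Python scripts to look and compute and a tool call to move; the robot and the scene stay as the last step left them, time stands still between calls to the robot, and variables do not carry over. Pictures are saved under pics/ and viewed, at most 12 in all, crops included, and the job is handed in when it is done.

Besides the shell and the picture viewer there is one more tool, called after "Call:" as name([rows], argument=value, ...), one row to a line, values as JSON. drive_tool: Moves the arm, as the interface text tells. Its arguments: {"type":"object","properties":{"moves":{"type":"array"},"force":{"type":"number"}},"required":["moves"]}

```bash
mkdir -p pics
cat > h.py <<'E'
import numpy as np, cv2
from cell import sensors, vision, workorder, env
def cam(n,save=None):
    c=vision.read_camera(n)
    if save: cv2.imwrite('pics/'+save,cv2.cvtColor(c['image'],cv2.COLOR_RGB2BGR))
    c['R']=np.array(c['R']);c['t']=np.array(c['t']);return c
def ray(c,u,v,z):
    C=-c['R'].T@c['t'];d=c['R'].T@np.array([(u-c['cx'])/c['fx'],(v-c['cy'])/c['fy'],1])
    return C+d*(z-C[2])/d[2]
def proj(c,X):
    p=c['R']@np.array(X)+c['t'];return p[:2]/p[2]*[c['fx'],c['fy']]+[c['cx'],c['cy']]
E
python3 - <<'E'
from h import *
import pickle
for n in('top','scene'):
    c=cam(n,n+'0.png');pickle.dump(c,open(n+'0.pkl','wb'));print(n,c['fx'],-c['R'].T@c['t'],c['R'].round(2).tolist())
o=sensors.get_obs();print(o)
E
```

```text
top 462.1335302044076 [0.30694386 0.24826726 1.17078822] [[0.0, -1.0, -0.01], [-0.97, -0.0, -0.23], [0.23, 0.01, -0.97]]
scene 489.442060433667 [ 0.29079944 -0.30518655  0.79465379] [[0.9, -0.43, -0.01], [-0.33, -0.68, -0.65], [0.27, 0.59, -0.76]]
{'time_s': 0.1, 'qpos': array([-74.82289979,  18.4342719 ,  -4.01409072,  83.16744926,
         1.29458502,  78.53963982,  -3.26142874]), 'joint_velocities': array([ 0.04528707, -0.10634344, -0.00929428, -0.13615685, -0.06204021,
        0.1029297 , -0.02631821]), 'effort': array([-3.15593661e-04, -4.92569268e+01, -4.05877708e-01, -3.13402534e+01,
       -6.41215523e-02,  3.93634744e-02,  6.41829502e-05]), 'tool_pos': array([0.1612531 , 0.62919532, 0.22958084]), 'tool_rot': array([-1.79903839e+02,  5.42773631e-03,  1.65629610e+02]), 'force': array([ 0.19362325, -0.39401146, -0.82971642]), 'wrist_torque': array([-0.01892555, -0.02769798, -0.03446393]), 'grasp_force': 0.0, 'grip_width': 0.08710219392556501}
```

View pics/top0.png

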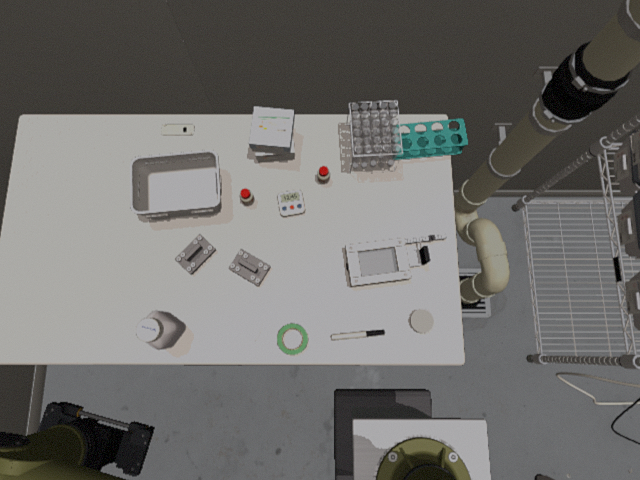

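View pics/scene0.png

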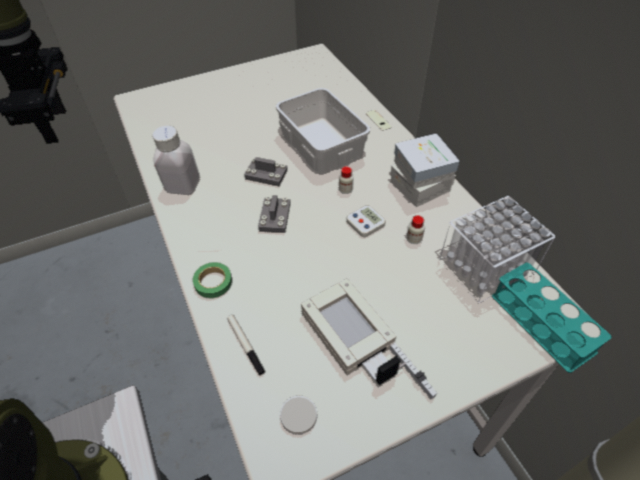

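The top view shows two grey carriers; the one nearer the base is at (250,267), the other at (196,254). The reader is at (378,262), with its black plate at (425,256) and the rail and clip running out to (445,238). In the scene view the reader is at (348,323), the plate at (388,370) and the clip at about (421,378).

Run:
```python
from h import *
import pickle
T=pickle.load(open('top0.pkl','rb'));S=pickle.load(open('scene0.pkl','rb'))
for n,p,z in(('carr',(250,267),.03),('other',(196,254),.03),('reader',(378,262),.03),('plate',(425,256),.06)): print(n,ray(T,*p,z).round(3))
def darkgrey(c,box):
    im=c['image'];x0,y0,x1,y1=box
    m=np.zeros(im.shape[:2],np.uint8); m[y0:y1,x0:x1]=(im[y0:y1,x0:x1].max(2)<140)*255
    cs,_=cv2.findContours(cv2.morphologyEx(m,cv2.MORPH_CLOSE,np.ones((5,5))),0,2); k=max(cs,key=cv2.contourArea)
    return cv2.minAreaRect(k)
for c,b in((T,(225,245,275,290)),(S,(250,185,300,240))):
    r=darkgrey(c,b);print(r);P=np.array([ray(c,*p,.018) for p in cv2.boxPoints(r)]);print(P.round(3).tolist(),P.mean(0).round(3),[np.linalg.norm(P[i]-P[i-1]).round(3) for i in range(4)])
w=cam('wrist','wrist0.png');print(w['fx'],-w['R'].T@w['t'],w['R'].round(3).tolist())
a=T['image'][215:295,220:460];b=S['image'][180:420,250:450]
cv2.imwrite('pics/crop.png',cv2.cvtColor(cv2.resize(b,(660,600*660//500),interpolation=cv2.INTER_CUBIC)[:600],cv2.COLOR_RGB2BGR))
```

```text
carr [0.515 0.412 0.03 ]
other [0.548 0.55  0.03 ]
reader [0.528 0.091 0.03 ]
plate [ 0.537 -0.02   0.06 ]
((249.20587158203125, 267.3235168457031), (36.01470184326172, 24.695798873901367), 30.963756561279297)
[[0.513, 0.471, 0.018], [0.568, 0.441, 0.018], [0.519, 0.361, 0.018], [0.465, 0.391, 0.018]] [0.516 0.416 0.018] [np.float64(0.093), np.float64(0.063), np.float64(0.094), np.float64(0.062)]
((274.0033874511719, 214.6476593017578), (27.921506881713867, 37.42177200317383), 10.007980346679688)
[[0.464, 0.381, 0.018], [0.518, 0.48, 0.018], [0.568, 0.438, 0.018], [0.512, 0.342, 0.018]] [0.515 0.41  0.018] [np.float64(0.061), np.float64(0.113), np.float64(0.065), np.float64(0.111)]
348.88308271252424 [0.08051633 0.65095953 0.38448715] [[0.248, 0.969, -0.002], [0.925, -0.236, 0.298], [0.289, -0.076, -0.954]]
```

Call:
drive_tool([
  {"x":-497,"y":-452,"z":0,"rz":1.32,"fingers":-1},
  {"x":-497,"y":-452,"z":0,"rz":1.32,"fingers":-1},
  {"x":-497,"y":-452,"z":0,"rz":1.32,"fingers":-1},
  {"x":-497,"y":-452,"z":0,"rz":1.32,"fingers":-1},
  {"x":-497,"y":-452,"z":0,"rz":1.32,"fingers":-1},
  {"x":-497,"y":-452,"z":0,"rz":1.32,"fingers":-1},
  {"x":-497,"y":-452,"z":0,"rz":1.32,"fingers":-1},
  {"x":-497,"y":-452,"z":0,"rz":1.32,"fingers":-1},
  {"x":-497,"y":-452,"z":0,"rz":1.32,"fingers":-1},
  {"x":-497,"y":-452,"z":0,"rz":1.32,"fingers":-1},
  {"x":-497,"y":-452,"z":0,"rz":1.32,"fingers":-1},
  {"x":-497,"y":-452,"z":0,"rz":1.32,"fingers":-1},
  {"x":-497,"y":-452,"z":0,"rz":1.32,"fingers":-1},
  {"x":-497,"y":-452,"z":0,"rz":1.32,"fingers":-1},
  {"x":-497,"y":-452,"z":0,"rz":1.32,"fingers":-1},
  {"x":-497,"y":-452,"z":0,"rz":1.32,"fingers":-1},
])

```text
invalid input at $.moves[0]: expected keys x, y, z, rx, ry, rz, fingers
```

Run:
```python
from h import *
import pickle
w=cam('wrist','wrist1.png');pickle.dump(w,open('w1.pkl','wb'));print(-w['R'].T@w['t']);o=sensors.get_obs();print(o['tool_pos'],o['tool_rot'],o['qpos'],o['time_s'])
```

```text
[0.08052309 0.65099579 0.38463212]
[0.16129492 0.62934876 0.22987793] [-1.79934775e+02  6.36910010e-03  1.65631128e+02] [-74.81987072  18.42275138  -4.01845787  83.14852126   1.29782426
  78.53931964  -3.26125048] 0.2
```

View pics/wrist1.png

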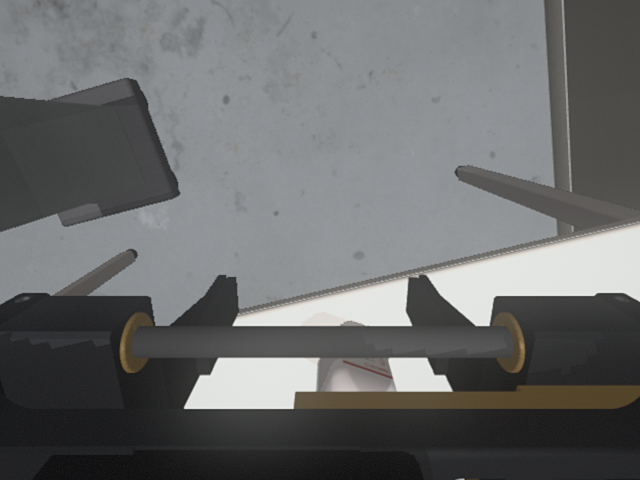

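The wrist view shows the floor and table edge. The gripper's fingers fill everything below row 280, so usable view is rows 0–280. I'll move so the camera is above the reader.

Call:
drive_tool([
  {"x":-518,"y":-531,"z":-100,"rx":0,"ry":0,"rz":1.32,"fingers":-1},
  {"x":-518,"y":-531,"z":-100,"rx":0,"ry":0,"rz":1.32,"fingers":-1},
  {"x":-518,"y":-531,"z":-100,"rx":0,"ry":0,"rz":1.32,"fingers":-1},
  {"x":-518,"y":-531,"z":-100,"rx":0,"ry":0,"rz":1.32,"fingers":-1},
  {"x":-518,"y":-531,"z":-100,"rx":0,"ry":0,"rz":1.32,"fingers":-1},
  {"x":-518,"y":-531,"z":-100,"rx":0,"ry":0,"rz":1.32,"fingers":-1},
  {"x":-518,"y":-531,"z":-100,"rx":0,"ry":0,"rz":1.32,"fingers":-1},
  {"x":-518,"y":-531,"z":-100,"rx":0,"ry":0,"rz":1.32,"fingers":-1},
  {"x":-518,"y":-531,"z":-100,"rx":0,"ry":0,"rz":1.32,"fingers":-1},
  {"x":-518,"y":-531,"z":-100,"rx":0,"ry":0,"rz":1.32,"fingers":-1},
  {"x":-518,"y":-531,"z":-100,"rx":0,"ry":0,"rz":1.32,"fingers":-1},
  {"x":-518,"y":-531,"z":-100,"rx":0,"ry":0,"rz":1.32,"fingers":-1},
  {"x":-518,"y":-531,"z":-100,"rx":0,"ry":0,"rz":1.32,"fingers":-1},
  {"x":-518,"y":-531,"z":-100,"rx":0,"ry":0,"rz":1.32,"fingers":-1},
  {"x":-518,"y":-531,"z":-100,"rx":0,"ry":0,"rz":1.32,"fingers":-1},
  {"x":-518,"y":-531,"z":-100,"rx":0,"ry":0,"rz":1.32,"fingers":-1},
  {"x":-518,"y":-531,"z":-100,"rx":0,"ry":0,"rz":1.32,"fingers":-1},
  {"x":-518,"y":-531,"z":-100,"rx":0,"ry":0,"rz":1.32,"fingers":-1},
])

```text
time_s: 2.45
tool_pos: [0.5313, -0.0129, 0.3306]
tool_rot: [180.0, -0.0, 90.0]
force: [-0.6, -0.6, 1.1]
grip_width: 0.0868
grasp_force: 0.0
```

Run:
```python
from h import *
import pickle
w=cam('wrist','wrist2.png');pickle.dump(w,open('w1.pkl','wb'));print(-w['R'].T@w['t']);o=sensors.get_obs();print(o['tool_pos'],o['tool_rot'],o['qpos'],o['time_s'])
```

```text
[0.53040421 0.07058781 0.48556073]
[ 0.53130481 -0.01308572  0.33060809] [ 1.79991664e+02 -1.03462991e-02  9.00220879e+01] [-39.31750583   1.40517271  38.99047211  91.81538349  -0.8955286
  87.08432075  -0.26794806] 2.5
```

View pics/wrist2.png

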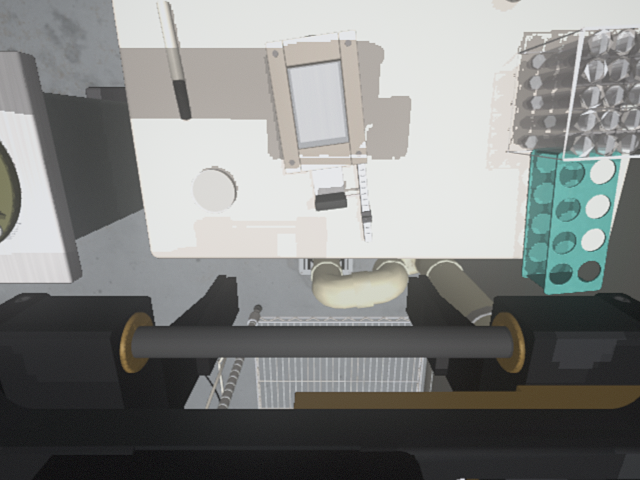

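The wrist view shows the reader with its pocket window at corners of about (288,66), (338,60), (347,143) and (297,150). The plate is at (330,200) and the clip on the rail at about (366,216). Zooming in for accuracy.

Run:
```python
from h import *
import pickle
w=pickle.load(open('w1.pkl','rb'));im=w['image'][25:245,255:405]
z=cv2.resize(im,None,fx=2.7,fy=2.7,interpolation=cv2.INTER_CUBIC)
z2=cv2.resize(w['image'][175:245,305:385],(400,350),interpolation=cv2.INTER_CUBIC)
out=np.zeros((594,800,3),np.uint8);out[:z.shape[0],:z.shape[1]]=z[:594,:400];out[:350,405:800]=z2[:,:395]
cv2.imwrite('pics/c2.png',out[:,:,::-1])
```

```text
Traceback (most recent call last):
ValueError: could not broadcast input array from shape (594,400,3) into shape (594,405,3)
```

Run:
```python
from h import *
import pickle
w=pickle.load(open('w1.pkl','rb'));im=w['image'][25:245,255:403]
z=cv2.resize(im,(400,594),interpolation=cv2.INTER_CUBIC)
z2=cv2.resize(w['image'][175:245,305:385],(400,350),interpolation=cv2.INTER_CUBIC)
out=np.zeros((594,800,3),np.uint8);out[:,:400]=z;out[:350,400:800]=z2
cv2.imwrite('pics/c2.png',out[:,:,::-1])
```

```text
(no output)
```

View pics/c2.png

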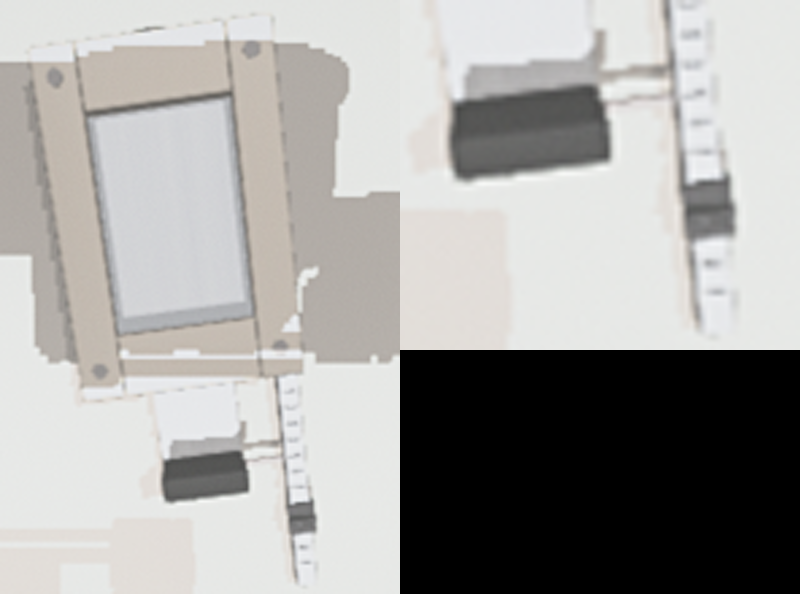

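```bash
cat > m.py <<'E'
from h import *
import pickle
w=pickle.load(open('w1.pkl','rb'))
A=lambda x,y:(255+x*.37-.32,25+y*.3704-.32); B=lambda x,y:(305+(x-400)/5-.4,175+y/5-.4)
Q=np.array([ray(w,*A(*p),.04) for p in((87,113),(230,93),(253,315),(118,333))])
print('rim',Q.round(4).tolist(),[np.linalg.norm(Q[i]-Q[i-1]).round(4) for i in range(4)],Q.mean(0))
O=np.array([ray(w,*A(*p),.04) for p in((30,48),(272,15),(303,373),(80,402))])
print('outer',O.round(4).tolist(),[np.linalg.norm(O[i]-O[i-1]).round(4) for i in range(4)],O.mean(0))
H=np.array([ray(w,*A(*p),.04) for p in((55,77),(251,48),(280,346),(99,371))]);print('holes',H.mean(0))
for n,q in(('rim',Q),('outer',O),('holes',H)):
    d=(q[0]+q[1]-q[2]-q[3]);print(n,'yaw',np.degrees(np.arctan2(-d[0],d[1])))
    e=(q[1]+q[2]-q[0]-q[3]);print('  x',np.degrees(np.arctan2(e[1],e[0])))
P=np.array([ray(w,*B(*p),.064) for p in((455,143),(607,122),(610,160),(457,180))]);M=ray(w,*B(709,207),.0285)
print('plate',P.mean(0),[np.linalg.norm(P[i]-P[i-1]).round(4) for i in range(4)],'mark',M)
c=Q.mean(0)
for a in(5,6,7):
    t=np.radians(a);R=np.array([[np.cos(t),-np.sin(t)],[np.sin(t),np.cos(t)]])
    print(a,'plate rel',(P.mean(0)-c)[:2]@R,'mark rel',(M-c)[:2]@R)
E
python3 m.py
```

```text
rim [[0.4893, 0.1365, 0.04], [0.5507, 0.1444, 0.04], [0.5627, 0.0526, 0.04], [0.5009, 0.0445, 0.04]] [np.float64(0.0928), np.float64(0.0619), np.float64(0.0926), np.float64(0.0623)] [0.52589003 0.0944983  0.04      ]
outer [[0.466, 0.1615, 0.04], [0.5678, 0.1739, 0.04], [0.5865, 0.0265, 0.04], [0.4824, 0.013, 0.04]] [np.float64(0.1494), np.float64(0.1026), np.float64(0.1486), np.float64(0.105)] [0.5256819  0.09373955 0.04      ]
holes [0.52563557 0.09453891 0.04      ]
rim yaw 7.2863119241892145
  x 7.3444810806365695
outer yaw 6.773455538251395
  x 7.167743336733347
holes yaw 7.350352271392519
  x 7.678915534496698
plate [ 0.54141243 -0.02214389  0.064     ] [np.float64(0.0093), np.float64(0.0377), np.float64(0.0096), np.float64(0.0381)] mark [ 0.59020577 -0.04523747  0.0285    ]
5 plate rel [ 0.0052973 -0.1175512] mark rel [ 0.05189223 -0.14480952]
6 plate rel [ 0.00324494 -0.11762575] mark rel [ 0.04935705 -0.14569311]
7 plate rel [ 0.00119159 -0.11766447] mark rel [ 0.04680684 -0.14653232]
```

The pocket rim, outer edges and plate all measure close to the given sizes. The pocket centre is (0.5257, 0.0943), yaw is about 7.2°, and the mark is about 147 mm along -y, so a pull of about 30 mm. Next I'll look at the carrier.

Call:
drive_tool([
  {"x":354,"y":-60,"z":130,"rx":0,"ry":0,"rz":0.55,"fingers":-1},
  {"x":354,"y":-60,"z":130,"rx":0,"ry":0,"rz":0.55,"fingers":-1},
  {"x":354,"y":-60,"z":130,"rx":0,"ry":0,"rz":0.55,"fingers":-1},
  {"x":354,"y":-60,"z":130,"rx":0,"ry":0,"rz":0.55,"fingers":-1},
  {"x":354,"y":-60,"z":130,"rx":0,"ry":0,"rz":0.55,"fingers":-1},
  {"x":354,"y":-60,"z":130,"rx":0,"ry":0,"rz":0.55,"fingers":-1},
  {"x":354,"y":-60,"z":130,"rx":0,"ry":0,"rz":0.55,"fingers":-1},
  {"x":354,"y":-60,"z":130,"rx":0,"ry":0,"rz":0.55,"fingers":-1},
  {"x":354,"y":-60,"z":130,"rx":0,"ry":0,"rz":0.55,"fingers":-1},
  {"x":354,"y":-60,"z":130,"rx":0,"ry":0,"rz":0.55,"fingers":-1},
  {"x":354,"y":-60,"z":130,"rx":0,"ry":0,"rz":0.55,"fingers":-1},
])

```text
time_s: 3.88
tool_pos: [0.4722, 0.3396, 0.2014]
tool_rot: [180.0, -0.1, 58.4]
force: [-0.9, -0.2, -0.7]
grip_width: 0.0871
grasp_force: 0.0
```

Run:
```python
from h import *
import pickle
w=cam('wrist','wrist3.png');pickle.dump(w,open('w3.pkl','wb'));o=sensors.get_obs();print(o['tool_pos'],o['tool_rot'],o['qpos'],o['time_s'])
im=w['image'];u=proj(w,(.515,.413,.018));print(u)
m=(im.max(2)<150).astype(np.uint8)*255;m[270:]=0
m=cv2.morphologyEx(m,cv2.MORPH_CLOSE,np.ones((7,7)))
for k in cv2.findContours(m,0,2)[0]:
    if cv2.contourArea(k)>1500:
        r=cv2.minAreaRect(k);P=np.array([ray(w,*p,.018) for p in cv2.boxPoints(r)]);print(r,P.mean(0).round(4),P.round(4).tolist(),[np.linalg.norm(P[i]-P[i-1]).round(4) for i in range(4)])
```

```text
[0.47197046 0.33987773 0.20119846] [ 1.79988877e+02 -5.82338451e-02  5.83945209e+01] [-58.09460528  11.17871791  22.51439053  96.38764681  -4.45864189
  73.25624344 -66.28874066] 3.925
[321.21086792 123.83444466]
((76.0, 176.5), (152.0, 185.0), 0.0) [0.283  0.4907 0.018 ] [[0.1522, 0.4662, 0.018], [0.288, 0.5927, 0.018], [0.4039, 0.5213, 0.018], [0.2879, 0.3827, 0.018]] [np.float64(0.1593), np.float64(0.1856), np.float64(0.1361), np.float64(0.1808)]
((317.5604553222656, 118.72087097167969), (106.55146789550781, 67.20562744140625), 88.72696685791016) [0.5135 0.4169 0.018 ] [[0.5116, 0.472, 0.018], [0.5627, 0.442, 0.018], [0.5177, 0.3604, 0.018], [0.4619, 0.393, 0.018]] [np.float64(0.0933), np.float64(0.0593), np.float64(0.0932), np.float64(0.0646)]
((47.5, 30.5), (61.0, 95.0), 90.0) [0.3545 0.6009 0.018 ] [[0.3374, 0.6387, 0.018], [0.4053, 0.5969, 0.018], [0.3733, 0.5621, 0.018], [0.3022, 0.6059, 0.018]] [np.float64(0.0481), np.float64(0.0798), np.float64(0.0473), np.float64(0.0835)]
```

View pics/wrist3.png

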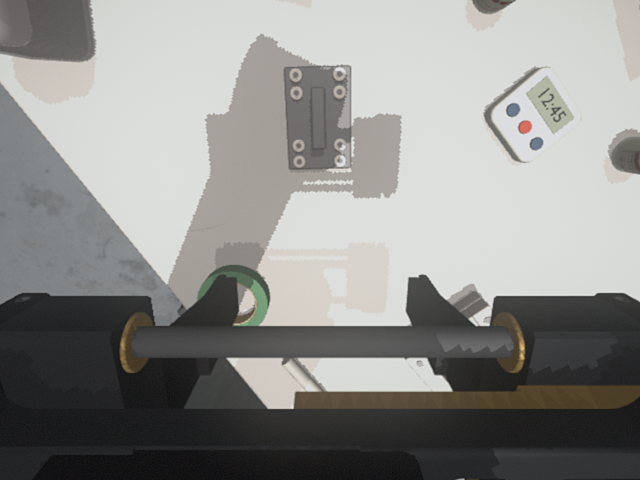

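The carrier is seen from above, with its block corners at about (286,66), (351,67), (352,168) and (290,169), and its rib centred at (318,118). The timer is well to the right.

Run:
```python
from h import *
import pickle
w=pickle.load(open('w3.pkl','rb'))
c=[(296,75),(340,74),(296,93),(339,92),(299,145),(340,145),(299,161),(340,161)]
g=cv2.cvtColor(w['image'],cv2.COLOR_RGB2GRAY)
pts=[]
for u,v in c:
    p=g[v-7:v+8,u-7:u+8].astype(float);k=np.clip(p-130,0,None);yy,xx=np.mgrid[-7:8,-7:8];pts.append((u+(k*xx).sum()/k.sum(),v+(k*yy).sum()/k.sum()))
print(np.round(pts,1).tolist())
P=np.array([ray(w,*p,.025) for p in pts])
d=P[:4].mean(0)-P[4:].mean(0);e=P[1::2].mean(0)-P[::2].mean(0)
print('caps',P.mean(0),'long ang',np.degrees(np.arctan2(d[1],d[0])),np.linalg.norm(d),'x ang',np.degrees(np.arctan2(e[1],e[0])),np.linalg.norm(e))
R=np.array([ray(w,*p,.048) for p in((311,87),(324,87),(325,149),(312,149))]);print('rib',R.mean(0),[np.linalg.norm(R[i]-R[i-1]).round(4) for i in range(4)])
```

```text
[[295.4, 74.2], [340.2, 71.8], [296.0, 92.2], [339.5, 91.4], [298.2, 144.9], [341.4, 145.7], [298.8, 160.8], [341.4, 161.1]]
caps [0.51546376 0.41770409 0.025     ] long ang 60.1016839034074 0.06045842907551052 x ang -31.02731641457876 0.03920709159167012
rib [0.51479878 0.41764495 0.048     ] [np.float64(0.0493), np.float64(0.0106), np.float64(0.0493), np.float64(0.0112)]
```

Call:
drive_tool([
  {"x":89,"y":-4,"z":90,"rx":0,"ry":0,"rz":-0.02,"fingers":-1},
  {"x":89,"y":-4,"z":110,"rx":0,"ry":0,"rz":-0.02,"fingers":-1},
  {"x":89,"y":-4,"z":130,"rx":0,"ry":0,"rz":-0.02,"fingers":-1},
  {"x":89,"y":-4,"z":150,"rx":0,"ry":0,"rz":-0.02,"fingers":-1},
  {"x":89,"y":-4,"z":170,"rx":0,"ry":0,"rz":-0.02,"fingers":-1},
  {"x":89,"y":-4,"z":170,"rx":0,"ry":0,"rz":-0.02,"fingers":-1},
  {"x":89,"y":-4,"z":170,"rx":0,"ry":0,"rz":-0.02,"fingers":-1},
  {"x":89,"y":-4,"z":170,"rx":0,"ry":0,"rz":-0.02,"fingers":1},
  {"x":89,"y":-4,"z":170,"rx":0,"ry":0,"rz":-0.02,"fingers":1},
  {"x":89,"y":-4,"z":170,"rx":0,"ry":0,"rz":-0.02,"fingers":1},
  {"x":89,"y":-4,"z":170,"rx":0,"ry":0,"rz":-0.02,"fingers":1},
  {"x":89,"y":-4,"z":170,"rx":0,"ry":0,"rz":-0.02,"fingers":1},
  {"x":89,"y":-4,"z":170,"rx":0,"ry":0,"rz":-0.02,"fingers":1},
  {"x":89,"y":-4,"z":170,"rx":0,"ry":0,"rz":-0.02,"fingers":1},
], force=25)

```text
time_s: 5.68
tool_pos: [0.5145, 0.4187, 0.0305]
tool_rot: [-180.0, -0.0, 59.6]
force: [-0.7, 0.4, 0.2]
grip_width: 0.0248
grasp_force: 0.0
```

Call:
drive_tool([
  {"x":0,"y":0,"z":0,"rx":0,"ry":0,"rz":0,"fingers":1},
  {"x":0,"y":0,"z":0,"rx":0,"ry":0,"rz":0,"fingers":1},
  {"x":0,"y":0,"z":0,"rx":0,"ry":0,"rz":0,"fingers":1},
  {"x":0,"y":0,"z":0,"rx":0,"ry":0,"rz":0,"fingers":1},
  {"x":0,"y":0,"z":-20,"rx":0,"ry":0,"rz":0,"fingers":1},
  {"x":0,"y":0,"z":-60,"rx":0,"ry":0,"rz":0,"fingers":1},
  {"x":0,"y":0,"z":-90,"rx":0,"ry":0,"rz":0,"fingers":1},
  {"x":0,"y":0,"z":-90,"rx":0,"ry":0,"rz":0,"fingers":1},
])

```text
time_s: 6.68
tool_pos: [0.5162, 0.4203, 0.1248]
tool_rot: [179.9, -0.4, 59.6]
force: [1.1, 0.5, -1.4]
grip_width: 0.0116
grasp_force: 25.0
```

Call:
drive_tool([
  {"x":-40,"y":25,"z":0,"rx":0,"ry":0,"rz":-0.1,"fingers":1},
  {"x":-80,"y":51,"z":0,"rx":0,"ry":0,"rz":-0.2,"fingers":1},
  {"x":-120,"y":76,"z":0,"rx":0,"ry":0,"rz":-0.3,"fingers":1},
  {"x":-160,"y":101,"z":0,"rx":0,"ry":0,"rz":-0.4,"fingers":1},
  {"x":-200,"y":127,"z":0,"rx":0,"ry":0,"rz":-0.5,"fingers":1},
  {"x":-240,"y":152,"z":0,"rx":0,"ry":0,"rz":-0.6,"fingers":1},
  {"x":-265,"y":168,"z":10,"rx":0,"ry":0,"rz":-0.656,"fingers":1},
  {"x":-273.6,"y":173.4,"z":20,"rx":0,"ry":0,"rz":-0.656,"fingers":1},
  {"x":-273.6,"y":173.4,"z":20,"rx":0,"ry":0,"rz":-0.656,"fingers":1},
  {"x":-273.6,"y":173.4,"z":20,"rx":0,"ry":0,"rz":-0.656,"fingers":1},
  {"x":-273.6,"y":173.4,"z":20,"rx":0,"ry":0,"rz":-0.656,"fingers":1},
  {"x":-273.6,"y":173.4,"z":20,"rx":0,"ry":0,"rz":-0.656,"fingers":1},
])

```text
time_s: 8.18
tool_pos: [0.5259, 0.0959, 0.1008]
tool_rot: [180.0, -0.0, 97.3]
force: [0.5, -0.7, -2.5]
grip_width: 0.0118
grasp_force: 25.0
```

Run:
```python
from h import *
import pickle
w=cam('wrist');s=cam('scene');o=sensors.get_obs();print(o['tool_pos'],o['tool_rot'],o['force'],o['time_s'])
out=np.zeros((600,800,3),np.uint8)
out[:600,:400]=cv2.resize(w['image'][20:290,230:410],(400,600),interpolation=cv2.INTER_CUBIC)
out[:600,400:]=cv2.resize(s['image'][240:420,280:400],(400,600),interpolation=cv2.INTER_CUBIC)
cv2.imwrite('pics/c4.png',out[:,:,::-1])
```

```text
[0.52587845 0.09550189 0.10073416] [ 1.79976393e+02 -9.74067608e-03  9.72583400e+01] [ 1.0582679  -0.143343   -2.89743453] 8.275
```

View pics/c4.png

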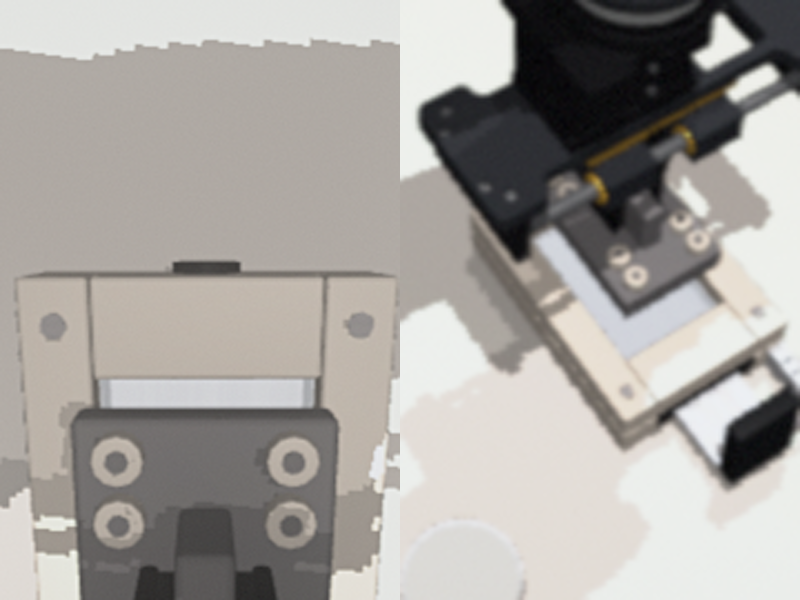

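The left panel (wrist) shows the held carrier hanging square over the pocket. The block spans columns 74–338 and the pocket rim 97–318, with their front edges at rows 410 and 377. Next I'll compute the residual offset.

Run:
```python
from h import *
w=cam('wrist');o=sensors.get_obs();t=np.radians(7.25);R=np.array([[np.cos(t),-np.sin(t)],[np.sin(t),np.cos(t)]])
A=lambda x,y:(230+x*.45-.27,20+y*.45-.27)
zb=o['tool_pos'][2]-.030+.018
b=[ray(w,*A(*p),zb)[:2]@R for p in((74,430),(338,430),(206,410))]
r=[ray(w,*A(*p),.04)[:2]@R for p in((97,385),(318,385),(207,377))]
print('block w',b[1][0]-b[0][0],'cx',(b[0][0]+b[1][0])/2,'ycentre',b[2][1]-.045)
print('rim w',r[1][0]-r[0][0],'cx',(r[0][0]+r[1][0])/2,'ycentre',r[2][1]-.047)
print('TCP',o['tool_pos'][:2]@R)
g=w['image'].mean(2);print(g[180:212,310:330].mean(1).round().tolist())
g2=g[195:199].mean(0);print(g2[268:282].round(),g2[366:378].round())
```

```text
block w 0.0584228554310573 cx 0.5331708313714018 ycentre 0.030588097301227593
rim w 0.06206816769869117 cx 0.5336391955147132 ycentre 0.02738496690231862
TCP [0.53368911 0.02820185]
[179.0, 179.0, 178.0, 178.0, 178.0, 178.0, 179.0, 177.0, 164.0, 154.0, 186.0, 213.0, 212.0, 211.0, 210.0, 210.0, 211.0, 210.0, 210.0, 210.0, 211.0, 213.0, 205.0, 159.0, 81.0, 75.0, 80.0, 83.0, 93.0, 103.0, 107.0, 110.0]
[181. 180. 170. 143. 110.  99. 123. 168. 181. 173. 171. 181. 201. 212.] [192. 172. 172. 175. 184. 153.  98.  95. 121. 153. 174. 184.]
```

Call:
drive_tool([
  {"x":0,"y":0.4,"z":15,"rx":0,"ry":0,"rz":0,"fingers":1},
  {"x":0,"y":0.4,"z":25,"rx":0,"ry":0,"rz":0,"fingers":1},
  {"x":0,"y":0.4,"z":30,"rx":0,"ry":0,"rz":0,"fingers":1},
  {"x":0,"y":0.4,"z":34,"rx":0,"ry":0,"rz":0,"fingers":1},
  {"x":0,"y":0.4,"z":38,"rx":0,"ry":0,"rz":0,"fingers":1},
  {"x":0,"y":0.4,"z":41,"rx":0,"ry":0,"rz":0,"fingers":1},
  {"x":0,"y":0.4,"z":43,"rx":0,"ry":0,"rz":0,"fingers":1},
  {"x":0,"y":0.4,"z":43.5,"rx":0,"ry":0,"rz":0,"fingers":1},
  {"x":0,"y":0.4,"z":43.5,"rx":0,"ry":0,"rz":0,"fingers":1},
  {"x":0,"y":0.4,"z":43.5,"rx":0,"ry":0,"rz":0,"fingers":1},
])

```text
time_s: 9.57
tool_pos: [0.5263, 0.0951, 0.0572]
tool_rot: [180.0, -0.0, 97.2]
force: [-1.1, -0.2, -0.6]
grip_width: 0.0119
grasp_force: 25.0
```

Call:
drive_tool([
  {"x":0,"y":0,"z":0.6,"rx":0,"ry":0,"rz":0,"fingers":1},
  {"x":0,"y":0,"z":0.6,"rx":0,"ry":0,"rz":0,"fingers":1},
  {"x":0,"y":0,"z":0.6,"rx":0,"ry":0,"rz":0,"fingers":-0.2},
  {"x":0,"y":0,"z":0.6,"rx":0,"ry":0,"rz":0,"fingers":-0.2},
  {"x":0,"y":0,"z":0.6,"rx":0,"ry":0,"rz":0,"fingers":-0.2},
  {"x":0,"y":0,"z":0.6,"rx":0,"ry":0,"rz":0,"fingers":-0.2},
  {"x":0,"y":0,"z":0.6,"rx":0,"ry":0,"rz":0,"fingers":-0.2},
  {"x":0,"y":0,"z":-30,"rx":0,"ry":0,"rz":0,"fingers":-0.2},
  {"x":0,"y":0,"z":-70,"rx":0,"ry":0,"rz":0,"fingers":-0.2},
  {"x":-30,"y":0,"z":-130,"rx":0,"ry":0,"rz":0,"fingers":-0.2},
  {"x":-80,"y":0,"z":-150,"rx":0,"ry":0,"rz":0,"fingers":-0.2},
  {"x":-80,"y":0,"z":-150,"rx":0,"ry":0,"rz":0,"fingers":-0.2},
  {"x":-80,"y":0,"z":-150,"rx":0,"ry":0,"rz":0,"fingers":-0.2},
  {"x":-80,"y":0,"z":-150,"rx":0,"ry":0,"rz":0,"fingers":-0.2},
])

```text
time_s: 11.32
tool_pos: [0.5355, 0.0171, 0.206]
tool_rot: [-179.9, -0.0, 97.3]
force: [-0.2, -0.2, 0.4]
grip_width: 0.0521
grasp_force: 0.0
```

Run:
```python
from h import *
import pickle
w=cam('wrist');pickle.dump(w,open('w5.pkl','wb'));s=cam('scene');o=sensors.get_obs();print(o['tool_pos'],o['tool_rot'],o['qpos'],o['time_s'])
for n,p in(('pocket',(.5256,.0945,.044)),('plate',(.541,-.022,.064)),('mark',(.590,-.0452,.0285))):print(n,proj(w,p),proj(s,p))
out=np.zeros((600,800,3),np.uint8)
out[:,:500]=cv2.resize(w['image'][0:276,220:450],(500,600),interpolation=cv2.INTER_CUBIC)
out[:,500:]=cv2.resize(s['image'][260:420,310:390],(300,600),interpolation=cv2.INTER_CUBIC)
cv2.imwrite('pics/c5.png',out[:,:,::-1])
```

```text
[0.53568704 0.01688862 0.20616817] [-1.79908652e+02 -1.01240010e-03  9.73394122e+01] [-32.02849184   5.31820978  29.23226507 102.24452646  -2.70343818
  73.22026407   5.22309077] 11.425
pocket [323.39099447 132.87631116] [345.02247478 317.72090733]
plate [323.65697853 266.70893516] [387.219936   363.62925076]
mark [367.43821829 279.74004383] [417.69824577 373.25743041]
```

View pics/c5.png

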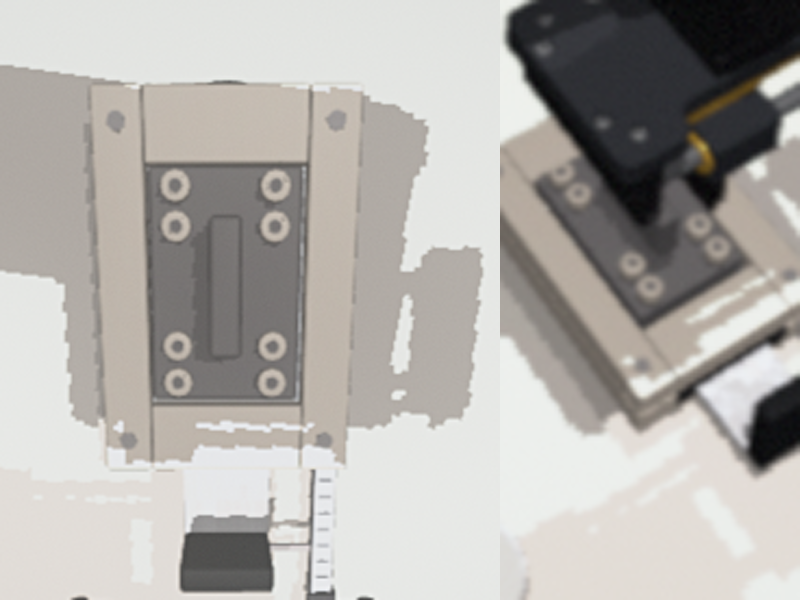

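The carrier lies flush and square in the pocket, released, with the shutter shut. I'll turn the tool 90° above the grip plate and check the mark.

Call:
drive_tool([
  {"x":-39,"y":0,"z":0,"rx":0,"ry":0,"rz":1.571,"fingers":0.2},
  {"x":-39,"y":0,"z":0,"rx":0,"ry":0,"rz":1.571,"fingers":0.2},
  {"x":-39,"y":0,"z":0,"rx":0,"ry":0,"rz":1.571,"fingers":0.2},
  {"x":-39,"y":0,"z":0,"rx":0,"ry":0,"rz":1.571,"fingers":0.2},
  {"x":-39,"y":0,"z":0,"rx":0,"ry":0,"rz":1.571,"fingers":0.2},
  {"x":-39,"y":0,"z":0,"rx":0,"ry":0,"rz":1.571,"fingers":0.2},
  {"x":-39,"y":0,"z":0,"rx":0,"ry":0,"rz":1.571,"fingers":0.2},
  {"x":-39,"y":0,"z":20,"rx":0,"ry":0,"rz":1.571,"fingers":0.2},
  {"x":-39,"y":0,"z":60,"rx":0,"ry":0,"rz":1.571,"fingers":0.2},
  {"x":-39,"y":0,"z":60,"rx":0,"ry":0,"rz":1.571,"fingers":0.2},
  {"x":-39,"y":0,"z":60,"rx":0,"ry":0,"rz":1.571,"fingers":0.2},
  {"x":-39,"y":0,"z":60,"rx":0,"ry":0,"rz":1.571,"fingers":0.2},
  {"x":-39,"y":0,"z":60,"rx":0,"ry":0,"rz":1.571,"fingers":0.2},
])

```text
time_s: 13.05
tool_pos: [0.5419, -0.023, 0.1482]
tool_rot: [-180.0, -0.1, 7.2]
force: [-0.5, -0.5, -0.1]
grip_width: 0.0349
grasp_force: 0.0
```

Run:
```python
from h import *
import pickle
w=cam('wrist');pickle.dump(w,open('w6.pkl','wb'));o=sensors.get_obs();print(o['tool_pos'],o['tool_rot'],o['qpos'],o['time_s'],o['grip_width'])
for n,p in(('plate',(.541,-.022,.064)),('mark',(.590,-.0452,.0285))):print(n,proj(w,p))
out=cv2.resize(w['image'][120:340,200:480],(760,597),interpolation=cv2.INTER_CUBIC)
cv2.imwrite('pics/c6.png',out[:,:,::-1])
```

```text
[ 0.54169828 -0.0230016   0.1480051 ] [-1.79983604e+02 -9.50950002e-02  7.22295543e+00] [-33.54881373   9.41404167  36.56098204 105.87932891  -6.13136998
  66.5638023  -77.69828207] 13.1 0.03508202865382288
plate [322.11112247 245.35347673]
mark [359.39071517 175.42726758]
```

View pics/c6.png

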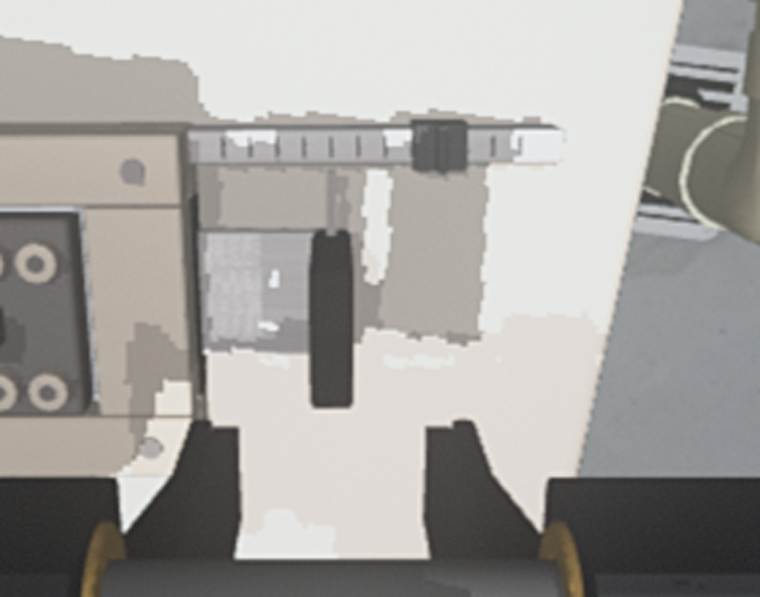

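The wrist view shows the plate (columns 310–352) centred between the open fingers. The clip on the rail spans columns 412–467, with its ridge at about 438, row 145. I'll compute the pull distance.

Run:
```python
from h import *
import pickle
w=pickle.load(open('w6.pkl','rb'));o=sensors.get_obs()
g=w['image'].mean(2);print('clip',g[168:180,348:376].mean(0).round().tolist());print('plate',g[225:262,308:336].mean(0).round().tolist())
t=np.radians(7.25);R=np.array([[np.cos(t),-np.sin(t)],[np.sin(t),np.cos(t)]])
f=lambda u,v,z:((ray(w,u,v,z)[:2]@R)*1000).round(1)
print('ridge',f(361.1,173,.0285),'plate',f(321.7,241.6,.064),'tcp',o['tool_pos'][:2]@R*1000,'clip ends',f(351.3,173,.0265),f(372,173,.0265))
```

```text
clip [199.0, 195.0, 193.0, 157.0, 104.0, 103.0, 105.0, 100.0, 99.0, 99.0, 99.0, 99.0, 92.0, 91.0, 97.0, 96.0, 93.0, 95.0, 98.0, 99.0, 99.0, 98.0, 96.0, 100.0, 147.0, 178.0, 179.0, 178.0]
plate [178.0, 178.0, 178.0, 180.0, 182.0, 151.0, 90.0, 69.0, 71.0, 73.0, 73.0, 73.0, 74.0, 73.0, 74.0, 74.0, 74.0, 74.0, 74.0, 73.0, 69.0, 76.0, 147.0, 182.0, 179.0, 181.0, 187.0, 189.0]
ridge [ 581.5 -120.6] plate [536.8 -89.8] tcp [534.4645979 -91.1794624] clip ends [ 581.2 -113.1] [ 581.2 -129.4]
```

Call:
drive_tool([
  {"x":0,"y":-1.5,"z":40,"rx":0,"ry":0,"rz":0,"fingers":0.2},
  {"x":0,"y":-1.5,"z":70,"rx":0,"ry":0,"rz":0,"fingers":0.2},
  {"x":0,"y":-1.5,"z":95,"rx":0,"ry":0,"rz":0,"fingers":0.2},
  {"x":0,"y":-1.5,"z":112,"rx":0,"ry":0,"rz":0,"fingers":0.2},
  {"x":0,"y":-1.5,"z":112,"rx":0,"ry":0,"rz":0,"fingers":0.2},
  {"x":0,"y":-1.5,"z":112,"rx":0,"ry":0,"rz":0,"fingers":0.2},
  {"x":0,"y":-1.5,"z":112,"rx":0,"ry":0,"rz":0,"fingers":1},
  {"x":0,"y":-1.5,"z":112,"rx":0,"ry":0,"rz":0,"fingers":1},
  {"x":0,"y":-1.5,"z":112,"rx":0,"ry":0,"rz":0,"fingers":1},
  {"x":0,"y":-1.5,"z":112,"rx":0,"ry":0,"rz":0,"fingers":1},
  {"x":0,"y":-1.5,"z":112,"rx":0,"ry":0,"rz":0,"fingers":1},
  {"x":0,"y":-1.5,"z":112,"rx":0,"ry":0,"rz":0,"fingers":1},
], force=35)

```text
time_s: 14.6
tool_pos: [0.5414, -0.0228, 0.0355]
tool_rot: [179.9, -0.1, 7.2]
force: [0.2, -5.0, 2.9]
grip_width: 0.0116
grasp_force: 35.0
```

Call:
drive_tool([
  {"x":0,"y":3,"z":0,"rx":0,"ry":0,"rz":0,"fingers":1},
  {"x":0,"y":7,"z":0,"rx":0,"ry":0,"rz":0,"fingers":1},
  {"x":0,"y":11,"z":0,"rx":0,"ry":0,"rz":0,"fingers":1},
  {"x":0,"y":15,"z":0,"rx":0,"ry":0,"rz":0,"fingers":1},
  {"x":0,"y":19,"z":0,"rx":0,"ry":0,"rz":0,"fingers":1},
  {"x":0,"y":23,"z":0,"rx":0,"ry":0,"rz":0,"fingers":1},
  {"x":0,"y":27,"z":0,"rx":0,"ry":0,"rz":0,"fingers":1},
  {"x":0,"y":30,"z":0,"rx":0,"ry":0,"rz":0,"fingers":1},
  {"x":0,"y":31,"z":0,"rx":0,"ry":0,"rz":0,"fingers":1},
  {"x":0,"y":31,"z":0,"rx":0,"ry":0,"rz":0,"fingers":1},
  {"x":0,"y":31,"z":0,"rx":0,"ry":0,"rz":0,"fingers":1},
  {"x":0,"y":31,"z":0,"rx":0,"ry":0,"rz":0,"fingers":1},
])

```text
time_s: 16.1
tool_pos: [0.5448, -0.0488, 0.0354]
tool_rot: [-179.7, 0.0, 7.3]
force: [-1.6, 3.8, 7.0]
grip_width: 0.0121
grasp_force: 35.0
```

Run:
```python
from h import *
import pickle
w=cam('wrist');pickle.dump(w,open('w7.pkl','wb'));o=sensors.get_obs();print(o['tool_pos'],o['tool_rot'],o['force'],o['time_s'])
t=np.radians(7.25);R=np.array([[np.cos(t),-np.sin(t)],[np.sin(t),np.cos(t)]])
print('tcp',o['tool_pos'][:2]@R*1000)
for x,y,z in((581,-121.,.0285),(570,-121.,.038)):print(proj(w,[*(R@[x/1000,y/1000]),z]))
out=cv2.resize(w['image'][130:300,225:405],(630,595),interpolation=cv2.INTER_CUBIC)
cv2.imwrite('pics/c7.png',out[:,:,::-1])
```

```text
[ 0.54480072 -0.04879491  0.03536952] [-1.79745836e+02  1.29144508e-02  7.32631249e+00] [-2.64547797  3.28695562  6.1926378 ] 16.15
tcp [ 534.28714203 -117.15807753]
[332.68307388 203.69872626]
[332.94009357 231.80962075]
```

View pics/c7.png

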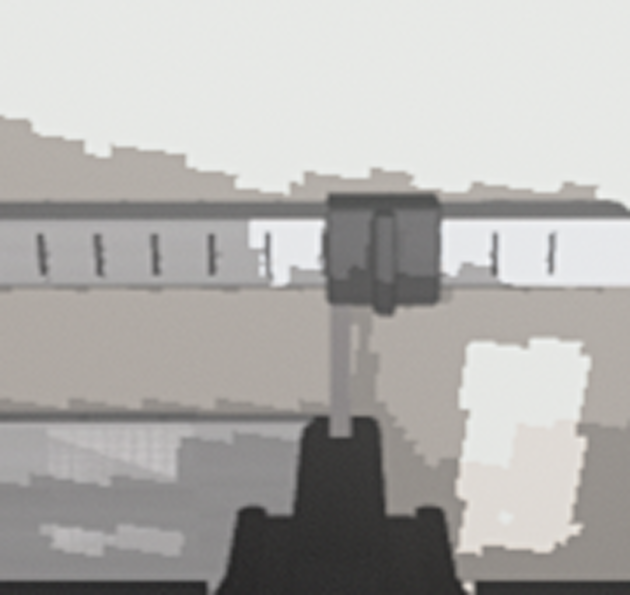

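The wrist view shows the pointer at column 341 and the clip's ridge at column 384, so the slide is still several mm short.

Run:
```python
from h import *
import pickle
w=pickle.load(open('w7.pkl','rb'))
t=np.radians(7.25);R=np.array([[np.cos(t),-np.sin(t)],[np.sin(t),np.cos(t)]])
f=lambda u,v,z:((ray(w,u,v,z)[:2]@R)*1000).round(1)
print('ridge',f(334.6,200,.0285))
for z in(.02,.028,.038,.05):print('pointer',z,f(322.3,236,z),f(322.3,220,z))
print('plate top edge mid',f(225+342*.2857,260,.064))
```

```text
ridge [ 582.8 -121.9]
pointer 0.02 [ 562.3 -116.1] [ 570.8 -116.1]
pointer 0.028 [ 564.8 -116.1] [ 572.9 -116.1]
pointer 0.038 [ 568.  -116.2] [ 575.6 -116.1]
pointer 0.05 [ 571.8 -116.2] [ 578.8 -116.2]
plate top edge mid [ 566.4 -116.4]
```

Call:
drive_tool([
  {"x":0,"y":2,"z":0,"rx":0,"ry":0,"rz":0,"fingers":1},
  {"x":0,"y":4,"z":0,"rx":0,"ry":0,"rz":0,"fingers":1},
  {"x":0,"y":6,"z":0,"rx":0,"ry":0,"rz":0,"fingers":1},
  {"x":0,"y":6,"z":0,"rx":0,"ry":0,"rz":0,"fingers":1},
  {"x":0,"y":6,"z":0,"rx":0,"ry":0,"rz":0,"fingers":1},
  {"x":0,"y":6,"z":0,"rx":0,"ry":0,"rz":0,"fingers":1},
  {"x":0,"y":6,"z":0,"rx":0,"ry":0,"rz":0,"fingers":1},
  {"x":0,"y":6,"z":0,"rx":0,"ry":0,"rz":0,"fingers":1},
])

```text
time_s: 17.15
tool_pos: [0.5456, -0.0546, 0.0354]
tool_rot: [-179.7, 0.0, 7.3]
force: [-2.2, 4.9, 6.3]
grip_width: 0.0118
grasp_force: 35.0
```

Run:
```python
from h import *
import pickle
w=cam('wrist');pickle.dump(w,open('w8.pkl','wb'));o=sensors.get_obs();print(o['tool_pos'],o['force'],o['time_s'],o['joint_velocities'].round(2))
t=np.radians(7.25);R=np.array([[np.cos(t),-np.sin(t)],[np.sin(t),np.cos(t)]])
print('tcp',o['tool_pos'][:2]@R*1000)
g=w['image'].mean(2)
print(g[225:240,310:336].mean(0).round().tolist());print('ridge',g[193:210,306:346].mean(0).round().tolist())
s=cam('scene')
out=np.zeros((600,800,3),np.uint8)
out[:,:500]=cv2.resize(w['image'][130:298,250:390],(500,600),interpolation=cv2.INTER_CUBIC)
out[:,500:]=cv2.resize(s['image'][260:420,310:390],(300,600),interpolation=cv2.INTER_CUBIC)
cv2.imwrite('pics/c8.png',out[:,:,::-1])
```

```text
[ 0.54558495 -0.05462102  0.03538701] [-2.88968645  4.36601209  7.34044218] 17.2 [ 0.02 -0.   -0.01  0.08 -0.08  0.07 -0.02]
tcp [ 534.32985115 -123.03657922]
[170.0, 169.0, 169.0, 170.0, 170.0, 170.0, 170.0, 170.0, 167.0, 151.0, 139.0, 139.0, 140.0, 139.0, 143.0, 157.0, 159.0, 149.0, 145.0, 146.0, 148.0, 155.0, 160.0, 166.0, 171.0, 171.0]
ridge [103.0, 105.0, 114.0, 115.0, 115.0, 115.0, 113.0, 110.0, 109.0, 110.0, 112.0, 107.0, 95.0, 95.0, 105.0, 110.0, 112.0, 114.0, 110.0, 100.0, 103.0, 109.0, 113.0, 115.0, 116.0, 116.0, 116.0, 116.0, 116.0, 116.0, 116.0, 107.0, 120.0, 197.0, 223.0, 216.0, 214.0, 214.0, 214.0, 214.0]
```

View pics/c8.png

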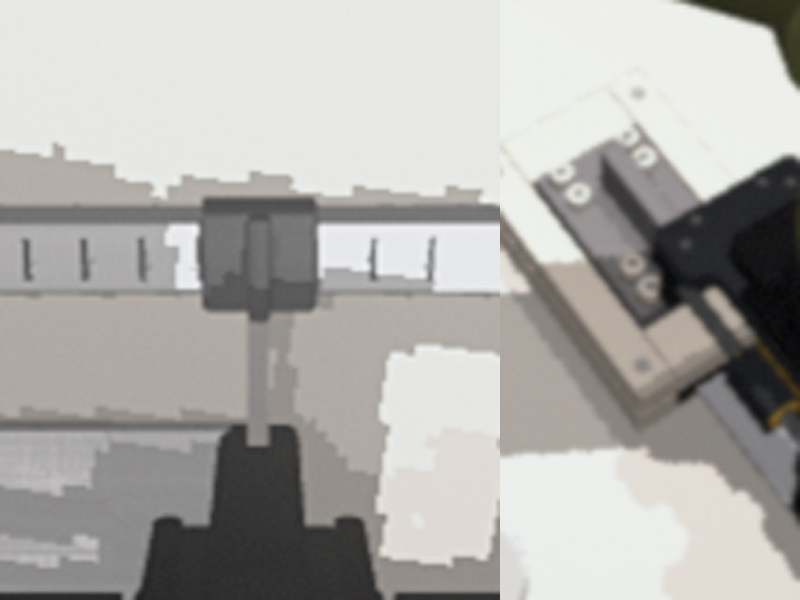

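The pointer (column 257) now lines up with the clip's ridge (column 258), within about 0.3 mm. The carrier is still seated and untouched, and the slide is held still with 35 N of grip. Handing in.

```bash
python3 -c "
from cell import workorder
print(workorder.sign_off())"
```

```text
the job is handed in; nothing more can be done
None
```

I handed the job in at about 17 s with the carrier seated square in the pocket and let go, and the shutter slide held at the mark (pointer within about 0.3 mm of the ridge by camera); the sign-off gave no verdict.

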